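# Find the tin with the loose steel roller

### The job

The spare steel roller for the sanding turntable lies loose in one of the three sealed blue tins; nothing moves in the other two. Pick up the tins and shake them end to end, along their length, until you find the one that rattles, keeping them upright, and stand any silent one that you picked up back upright on the felt pad where it was, leaving the other things on the bench alone. Then hold the rattling tin out level and still in the air over the middle of the green hand-over mat, about 15 cm up, and finish while still holding it there.

Things in the scene. Friction and masses are not known exactly. Their poses are not given: they have to be found in the camera images.
- place_1 (a point): where one of three identical sealed blue tins stands at the start (fixed; it stays when the tin is lifted): this point is the tin's centre, 28 above its underside, 33 above the bench. Tin: 106 long (x) x 60 wide (y) x 56 tall (z), 310 to 620 g; grip it across its 60 width. x within 0.25 rad of world x. A grey felt pad 130 x 84 x 2 on a 3 mm cork mat lies under it
- place_2 (a point): as place_1, for the middle tin, about 190 to the -y side. One tin of the three, any of them, holds a loose 180 g steel roller that runs freely up to 32 either way along the tin's length and stops hard; shaken end to end it knocks at each stop and stays at the leading end, so the moment on the gripper about the tin's y differs by about 0.11 N m between the two ends. Nothing moves in the others
- place_3 (a point): as place_1, for the third tin, about 190 to the -y side of the middle one
- mat_centre (a point): centre of the top face of the fixed green hand-over mat, 110 (x) x 160 (y) x 3 thick, on the bench beyond the row of tins; its top is 3 above the bench
- glue: bystander, leave alone: yellow glue bottle with orange cap, 56 across, 150 tall; origin at its underside
- caul: bystander, leave alone: wooden clamping block 60 x 75 x 50; origin at its underside
- sanding_block: bystander, leave alone: cork sanding block 110 x 60 x 36; origin at its underside
- turnbuckle: bystander, leave alone: steel spreader rod 240 long with a 90 mm aluminium sleeve, lying; origin at its underside
- mallet: bystander, leave alone: small hammer with a wooden handle, lying; origin at its underside
- clamp: bystander, leave alone: spool clamp standing upright: two wooden discs 42 across on a rod, 116 tall; origin at its underside
There are look-alikes about, which are no part of the job. There is more than one size of the part that bears mat_centre; the job needs the largest.

How it is judged:
On the way, in this order (a step that is already met when the one before it is completed fails the run):
1. the rattling tin is lifted and its roller has run to one end (height (world z) of tin_a_c0 above 0.06 m and distance between slug_c0 and tin_a_c1 below 0.037 m).
2. the roller has run to the other end while the tin is in the air (height (world z) of tin_a_c0 above 0.06 m and distance between slug_c0 and tin_a_c2 below 0.037 m).
At the end, for the whole second after the job is handed in: The tin with the loose roller is gripped in the fingers, its centre 0.11 to 0.27 m above the bench and within 55 mm horizontally of the centre of the green mat, level within 0.2 rad and still; the two silent tins stand upright, released and at rest within 50 mm of where they started (horizontal distance between tin_a_c0 and mat_centre below 0.055 m and height (world z) of tin_a_c0 between 0.11 and 0.27 m and angle between tin_a_c0's own z axis and vertical below 0.2 rad and linear speed of tin_a below 0.04 m/s and contact force between the fingers and tin_a_c0 above 2 N and distance of each of tin_b_c0, tin_c_c0 from where it was at the start of the episode below 0.05 m and angle between each of tin_b_c0, tin_c_c0's own z axis and vertical below 0.1 rad and linear speed of each of tin_b, tin_c below 0.02 m/s and contact force between the fingers and tin_b_c0 below 0.2 N and contact force between the fingers and tin_c_c0 below 0.2 N); the arm keeps its last pose, push and grip.
It fails at once if a tin is tipped far over (angle between any of tin_a_c0, tin_b_c0, tin_c_c0's own z axis and vertical above 0.9 rad).
It fails at once if a bystander is moved by more than 40 mm (distance of any of glue, caul, sanding_block, turnbuckle, mallet, clamp from where it was at the start of the episode above 0.04 m).
It also fails if it takes over 72 s, if anything falls off the work surface, if the arm or the gripper's body presses on something with over 40 N, if the wrist force passes 120 N, or if a joint passes its speed limit or range.

### The arm

A 6-joint arm with a two-finger parallel gripper is mounted at the origin on the work surface. World frame = base frame: x ahead of the robot, y to its left, z up, the work surface at z = 0. Lengths are in m, angles in rad, forces in N, time in s.
With the tool pointing down it reaches from about 0.4 to 0.825 m from the base axis. Payload 7 kg.
Tool frame: the origin (TCP) lies at the centre of the arm's flange, where the gripper is bolted on; the fingertips stand 178 mm ahead of it and the grasp point (between the pads) lies 159 mm ahead of it; z points along the fingers, y is the direction in which the jaws open and shut (so a half turn about z gives the same grasp; the last joint's range is limited). The gripper opens to 88 mm and grips with 3 to 60 N. Pads are 19 mm wide; open, the fingers measure 130 mm over their backs; the gripper's body (78 mm by 193 mm) begins 47 mm behind the grasp point.
Start: joints at [1.396, 0.359, 0.012, 0, -1.224, -0.288], TCP at [0.301, 0.604, 0.405] pointing down, gripper open.
Joint ranges: [-3.07, 3.07], [-1.43, 2.12], [-1.02, 1.25], [-3.03, 1.67], [-3.05, -0], [-3.03, 3.03]. Speed limits (rad/s): [2.39, 2.39, 3.01, 3.14, 3.14, 3.14].

### API

Orientations are given as [roll, pitch, yaw] about the fixed x, y, z axes, in that order (R = Rz(yaw) Ry(pitch) Rx(roll)).
In Python, from station import * gives the robot as it stands.
- The arm moves only by the tool send_rows, never from a script. Its argument "motion" is a list of rows, each an object with "offset": the shift along the tool's x, y, z in cm, a list of three; "turn": the turn about the tool's z in degrees. In form: [{"offset": [x, y, z], "turn": turn}, ...]. A call has 1 to 8 rows; each row is the pose to reach, as a shift and turn from the pose commanded when the call began, along the tool's axes at that moment; what a row does not reach only later rows make up. A row lasts 1/10 s, in which the tool goes at most 50 mm and 8.59 degrees, less where a joint would pass 70% of its speed; a pose out of reach is approached as far as the arm can. A call with a gripper value outside its range is refused whole. "hand" is the opening, from -1 (shut) to 1 (fully open), set as the call begins (left out, the last holds). The fingers move at their own pace and stop on an object; "squeeze" is the grip in N (left out, the last holds). Time passes only in rows, so rows that repeat a pose let the fingers close. It gives the time, the measured TCP pose, the force and the opening at its end, in the units of the state.
- get_state(): the state, without advancing time (a new reading comes with each control period).
- grab_frame(name): name is "side" or "top" or "wrist"; returns a dict with "frame" (420x560x3 uint8, blue, green, red), "range_z" (420x560 float32, m along the optical axis (not along the pixel's ray), 0 where there is no reading), "vertical_fov" (degrees; the focal length in pixels is half the picture's height over the tangent of half this angle, whatever the lens; pixels are square), "cx", "cy" (the principal point, pixels), "cam_to_world" (4x4, takes a point from camera to world coordinates). Camera axes: x right, y up, looking along -z (the intrinsics and any distortion apply to the point x, -y, -z); pixel columns grow to the right and rows downward; lengths in m; the calibration is good to about 2 mm. A picture is of the moment at which its call begins.
- job_done(): hands the job in, once; it reports no verdict.
The state is a dict: "t": time; "q": joint angles; "qd": joint speeds; "joint_efforts": joint torques, N m; "eef_pos": TCP position; "ee_rot": TCP orientation; "force": force on the tool from outside, world axes, zero at the start; "moment": the same for the moment, N m; "width": finger opening in m.
Only numpy, scipy, OpenCV 4.12 (cv2) and the standard library are available. Lean on these libraries where they do the work, as an engineer would, in place of code of your own. Each camera call takes 0.05 s, during which the arm holds its last target. There are 200 camera calls.

## Working session

There is one attempt and no reset: what is moved stays moved. The work goes in short steps, Python scripts to look and compute and a tool call to move; the robot and the scene stay as the last step left them, time stands still between calls to the robot, and variables do not carry over. Pictures are saved under pics/ and viewed, about 8 in all and at most 12, crops included, and the job is handed in when it is done.

Besides the shell and the picture viewer there is one more tool, called as name([rows], argument=value, ...), one row to a line, values as JSON. send_rows: Moves the arm, as the interface text tells. Its arguments: {"type":"object","properties":{"motion":{"type":"array"},"hand":{"type":"number"},"squeeze":{"type":"number"}},"required":["motion"]}

```bash
mkdir -p pics; cat > h.py <<'E'
from station import *
import numpy as np, cv2
def pts(f):
    z=f["range_z"]; H,W=z.shape; fl=H/2/np.tan(np.radians(f["vertical_fov"])/2)
    v,u=np.mgrid[:H,:W]; P=np.stack([(u-f["cx"])/fl*z,-(v-f["cy"])/fl*z,-z,np.ones_like(z)],-1)
    return (P@np.array(f["cam_to_world"]).T)[...,:3]
E
python3 - <<'E'
from h import *
s=get_state(); print(s)
for n in("top","side"):
    f=grab_frame(n); cv2.imwrite(f"pics/{n}0.png",f["frame"]); P=pts(f); print(n,{k:f[k] for k in f if k not in("frame","range_z")}, (f["range_z"]>0).mean())
    hsv=cv2.cvtColor(f["frame"],cv2.COLOR_BGR2HSV)
    for c,lo,hi in(("blue",(95,90,40),(130,255,255)),("green",(40,60,40),(90,255,255))):
        m=cv2.inRange(hsv,lo,hi); N,L,S,C=cv2.connectedComponentsWithStats(m)
        for i in range(1,N):
            if S[i,4]>120:
                k=(L==i)&(f["range_z"]>0); p=P[k]
                if len(p)==0: continue
                top=p[p[:,2]>np.percentile(p[:,2],90)-.006]
                r=cv2.minAreaRect((top[:,:2]*1000).astype(np.float32))
                print(n,c,C[i].round(),S[i,4],"z",np.percentile(p[:,2],[5,50,95]).round(3),"topmed",np.median(top,0).round(3),np.round(r[0],0),np.round(r[1],0),round(r[2],1))
E
```

```text
{'t': 0.0, 'q': array([ 1.39612098e+00,  3.59368674e-01,  1.10687485e-02, -3.46670161e-04,
       -1.22414730e+00, -2.88069301e-01]), 'qd': array([-0.00016983, -0.00060075, -0.00032753, -0.0010274 ,  0.00017541,
        0.00012354]), 'joint_efforts': array([ 2.61191781e-05, -5.82717204e+01,  2.93038023e+01,  6.99697495e+00,
        6.69153917e-03, -1.56133833e-04]), 'eef_pos': array([0.30125529, 0.6038163 , 0.40373917]), 'ee_rot': array([ 3.13991718e+00, -1.56602188e-04, -4.62862567e-01]), 'force': array([-0.30163523,  0.1515166 ,  1.04994792]), 'moment': array([ 0.03783374,  0.00436095, -0.03267527]), 'width': 0.08773450992694212}
top {'vertical_fov': 43.42258594320418, 'cx': 281.6567534060772, 'cy': 210.41826957608367, 'cam_to_world': array([[-0.02703547,  0.99322588, -0.11301074,  0.41114609],
       [-0.99961608, -0.02754743, -0.00297079,  0.00357804],
       [-0.00606383,  0.11288704,  0.99358932,  1.4900266 ],
       [ 0.        ,  0.        ,  0.        ,  1.        ]])} 0.9960289115646258
top blue [344. 234.] 149 z [0.056 0.06  0.066] topmed [ 0.508 -0.154  0.061] [ 507. -168
[... 767 characters left out ...]
     ,  0.        ,  1.        ]])} 0.9960544217687075
side blue [219. 191.] 150 z [0.058 0.061 0.065] topmed [0.478 0.172 0.061] [486. 178.] [ 60. 103.] 89.8
side blue [263. 219.] 201 z [0.057 0.061 0.065] topmed [ 0.479 -0.021  0.061] [487. -13.] [103.  60.] 2.2
side blue [310. 242.] 240 z [0.058 0.061 0.065] topmed [ 0.498 -0.182  0.061] [ 509. -176.] [103.  59.] 2.7
side green [311. 167.] 400 z [-0.002  0.003  0.006] topmed [0.846 0.109 0.003] [848. 112.] [ 82. 113.] 6.9
side green [281. 189.] 982 z [-0.001  0.003  0.007] topmed [0.678 0.094 0.003] [679.  98.] [166. 112.] 85.0
side green [375. 235.] 654 z [-0.002  0.002  0.006] topmed [ 0.71  -0.258  0.002] [ 710. -256.] [114.  80.] 84.9
```

```bash
python3 - <<'E'
import cv2,numpy as np
a=cv2.imread("pics/top0.png")[60:340,130:490];b=cv2.imread("pics/side0.png")[80:360,120:480]
cv2.imwrite("pics/v1.png",cv2.resize(a,None,fx=2.2,fy=2.1)); cv2.imwrite("pics/v2.png",cv2.resize(b,None,fx=2.2,fy=2.1))
E
```

```text
(no output)
```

View pics/v1.png

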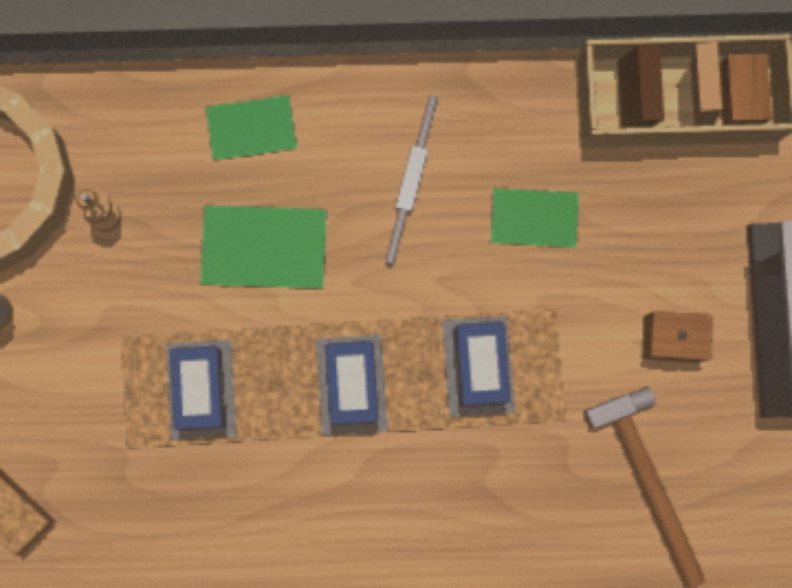

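View pics/v2.png

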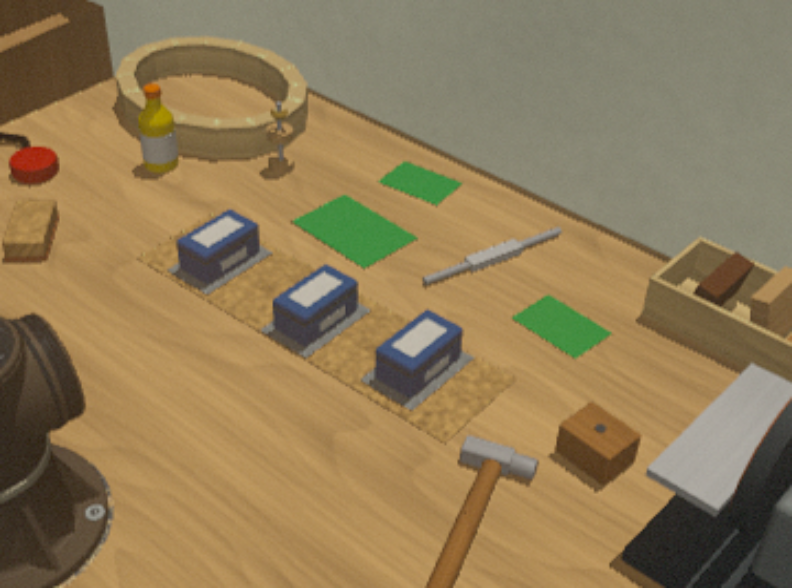

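```bash
cat >> h.py <<'E'
def tins(f):
    P=pts(f); out=[]
    for y0 in(.178,-.012,-.178):
        k=(abs(P[...,2]-.061)<.01)&(abs(P[...,0]-.495)<.09)&(abs(P[...,1]-y0)<.07)
        p=P[k][:,:2]
        if len(p)<80: continue
        r=cv2.minAreaRect((p*1000).astype(np.float32)); b=cv2.boxPoints(r); e=[b[1]-b[0],b[2]-b[1]]; e=max(e,key=np.linalg.norm)
        c=np.cov(p.T); w,v=np.linalg.eigh(c); a=np.degrees(np.arctan(v[1,1]/v[0,1]))
        out.append((np.round(p.mean(0),4),np.round(r[0],1),np.round(r[1],0),"yaw",round(float(np.degrees(np.arctan(e[1]/e[0]))),1),round(float(a),1),len(p)))
    return out
def go(x,y,z,yawdeg=None):
    from scipy.spatial.transform import Rotation as R
    s=get_state(); r=R.from_euler("xyz",s["ee_rot"]); d=r.inv().apply(np.array([x,y,z])-s["eef_pos"])*100
    return d.round(2), None if yawdeg is None else round(float(np.degrees(s["ee_rot"][2])-yawdeg),2)
E
python3 - <<'E'
from h import *
for n in("top","side"):
    for t in tins(grab_frame(n)): print(n,t)
print(go(.487,.179,.32,0), go(.487,.179,.193))
E
```

```text
top (array([0.4858, 0.1814]), array([486.1, 181.8]), array([106.,  61.]), 'yaw', 2.1, 2.4, 862)
top (array([ 0.4871, -0.0106]), array([487.8, -10.7]), array([106.,  60.]), 'yaw', 2.0, 2.4, 853)
top (array([ 0.5077, -0.173 ]), array([ 508.3, -173.6]), array([106.,  61.]), 'yaw', 1.9, 2.6, 866)
side (array([0.4823, 0.1756]), array([485.1, 179.2]), array([110.,  66.]), 'yaw', 3.6, 2.3, 473)
side (array([ 0.4836, -0.0162]), array([487. , -13.1]), array([111.,  64.]), 'yaw', 2.9, 1.0, 563)
side (array([ 0.5039, -0.1784]), array([ 509. , -175.6]), array([111.,  63.]), 'yaw', 2.0, 1.1, 638)
(array([35.59, 29.72,  8.44]), -26.52) (array([35.58, 29.7 , 21.14]), None)
```

send_rows([
  {"offset": [35.6, 29.7, 0], "turn": -28.8},
  {"offset": [35.6, 29.7, 0], "turn": -28.8},
  {"offset": [35.6, 29.7, 0], "turn": -28.8},
  {"offset": [35.6, 29.7, 0], "turn": -28.8},
  {"offset": [35.6, 29.7, 0], "turn": -28.8},
  {"offset": [35.6, 29.7, 0], "turn": -28.8},
  {"offset": [35.6, 29.7, 0], "turn": -28.8},
  {"offset": [35.6, 29.7, 0], "turn": -28.8},
], hand=1, squeeze=30)

```text
t: 1.0
eef_pos: [0.462, 0.2356, 0.4049]
ee_rot: [-3.141, -0.0, 0.04]
force: [0.9, -0.3, 0.3]
width: 0.0873
```

```bash
python3 - <<'E'
from h import *
s=get_state();print(s["t"],s["eef_pos"],np.degrees(s["ee_rot"]))
print(go(.486,.18,.3,2.3))
E
```

```text
1.0 [0.4620327  0.23556409 0.40491476] [-1.79975375e+02 -2.29056299e-02  2.30878370e+00]
(array([ 2.17,  5.65, 10.49]), 0.01)
```

send_rows([
  {"offset": [2.2, 5.6, 2]},
  {"offset": [2.2, 5.6, 5]},
  {"offset": [2.2, 5.6, 9]},
  {"offset": [2.2, 5.6, 9]},
  {"offset": [2.2, 5.6, 9]},
])

```text
validation failed for argument at $.mo...
```

```bash
python3 - <<'E'
from h import *
s=get_state();print(s["t"],s["eef_pos"])
f=grab_frame("wrist"); cv2.imwrite("pics/w1.png",f["frame"]); print(tins(f))
print(go(.486,.18,.193,2.3))
E
```

```text
1.0 [0.4620327  0.23556409 0.40491476]
[(array([0.4885, 0.1852]), array([485.9, 184.3]), array([106.,  60.]), 'yaw', 2.1, 2.0, 5401), (array([ 0.4897, -0.0045]), array([487.3,  -7.9]), array([104.,  61.]), 'yaw', 2.3, 1.9, 5664)]
(array([ 2.08,  5.1 , 21.19]), -0.14)
```

View pics/w1.png

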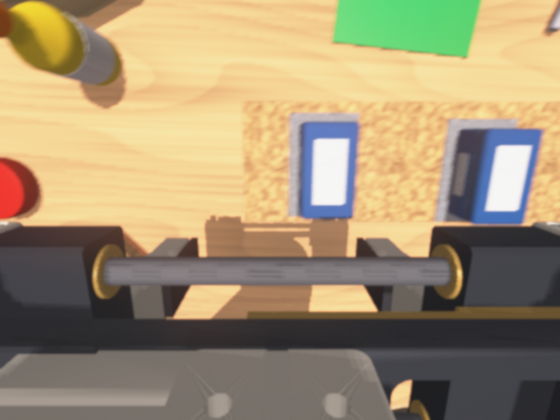

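send_rows([
  {"offset": [2.3, 5.4, 2], "turn": 0},
  {"offset": [2.3, 5.4, 6], "turn": 0},
  {"offset": [2.3, 5.4, 10], "turn": 0},
  {"offset": [2.3, 5.4, 10], "turn": 0},
  {"offset": [2.3, 5.4, 10], "turn": 0},
  {"offset": [2.3, 5.4, 10], "turn": 0},
])

```text
t: 1.65
eef_pos: [0.4877, 0.1855, 0.3068]
ee_rot: [-3.14, -0.003, 0.041]
force: [-0.1, 0.3, 0.2]
width: 0.0876
```

```bash
python3 - <<'E'
from h import *
s=get_state();print(s["t"],s["eef_pos"])
f=grab_frame("wrist"); print(tins(f))
print(go(.486,.181,.193,2.2))
E
```

```text
1.65 [0.48765547 0.18550067 0.30681486]
[(array([0.4994, 0.1848]), array([497.2, 184.6]), array([84., 60.]), 'yaw', 2.2, 1.8, 8072), (array([0.5152, 0.001 ]), array([515.2,  -2.6]), array([52., 56.]), 'yaw', -83.3, 86.6, 4777)]
(array([-0.21,  0.46, 11.39]), 0.15)
```

send_rows([
  {"offset": [-0.2, 0.2, 4], "turn": 0},
  {"offset": [-0.2, 0.2, 8], "turn": 0},
  {"offset": [-0.2, 0.2, 10.5], "turn": 0},
  {"offset": [-0.2, 0.2, 11.4], "turn": 0},
  {"offset": [-0.2, 0.2, 11.4], "turn": 0},
  {"offset": [-0.2, 0.2, 11.4], "turn": 0},
])

```text
t: 2.3
eef_pos: [0.4858, 0.1833, 0.1923]
ee_rot: [-3.14, -0.002, 0.041]
force: [-0.4, 0.4, 1.0]
width: 0.0876
```

send_rows([
  {"offset": [0, 0, 0], "turn": 0},
  {"offset": [0, 0, 0], "turn": 0},
  {"offset": [0, 0, 0], "turn": 0},
  {"offset": [0, 0, 0], "turn": 0},
  {"offset": [0, 0, 0], "turn": 0},
  {"offset": [0, 0, 0], "turn": 0},
], hand=-1, squeeze=35)

```text
t: 2.9
eef_pos: [0.4851, 0.1825, 0.1911]
ee_rot: [-3.141, -0.0, 0.04]
force: [-2.5, -0.3, 7.5]
width: 0.0601
```

send_rows([
  {"offset": [0, 0, -2], "turn": 0},
  {"offset": [0, 0, -5], "turn": 0},
  {"offset": [0, 0, -8], "turn": 0},
  {"offset": [0, 0, -9], "turn": 0},
  {"offset": [0, 0, -9], "turn": 0},
  {"offset": [0, 0, -9], "turn": 0},
  {"offset": [0, 0, -9], "turn": 0},
])

```text
t: 3.6
eef_pos: [0.4844, 0.182, 0.2789]
ee_rot: [3.14, 0.003, 0.039]
force: [0.1, 0.3, -3.4]
width: 0.0598
```

```bash
cat > m.py <<'E'
from h import *
s=get_state(); print(s["t"],s["eef_pos"].round(4),s["force"].round(2),s["moment"].round(3),"w",round(s["width"],4))
E
python3 m.py
```

```text
3.6 [0.4844 0.182  0.2789] [ 0.12  0.3  -3.42] [-0.063 -0.074 -0.012] w 0.0598
```

send_rows([
  {"offset": [4, 0, 0], "turn": 0},
  {"offset": [8, 0, 0], "turn": 0},
  {"offset": [8, 0, 0], "turn": 0},
  {"offset": [8, 0, 0], "turn": 0},
  {"offset": [8, 0, 0], "turn": 0},
  {"offset": [8, 0, 0], "turn": 0},
  {"offset": [8, 0, 0], "turn": 0},
  {"offset": [8, 0, 0], "turn": 0},
])

```text
t: 4.4
eef_pos: [0.5646, 0.1857, 0.281]
ee_rot: [-3.141, -0.0, 0.04]
force: [0.2, -0.1, -2.9]
width: 0.0596
```

```bash
python3 m.py
```

```text
4.4 [0.5646 0.1857 0.281 ] [ 0.25 -0.07 -2.86] [-0.007 -0.008  0.04 ] w 0.0596
```

send_rows([
  {"offset": [-4, 0, 0], "turn": 0},
  {"offset": [-8, 0, 0], "turn": 0},
  {"offset": [-8, 0, 0], "turn": 0},
  {"offset": [-8, 0, 0], "turn": 0},
  {"offset": [-8, 0, 0], "turn": 0},
  {"offset": [-8, 0, 0], "turn": 0},
  {"offset": [-8, 0, 0], "turn": 0},
  {"offset": [-8, 0, 0], "turn": 0},
])

```text
t: 5.2
eef_pos: [0.4853, 0.1824, 0.2804]
ee_rot: [3.141, 0.0, 0.039]
force: [0.4, 0.0, -3.4]
width: 0.0597
```

```bash
python3 m.py
```

```text
5.2 [0.4853 0.1824 0.2804] [ 0.43  0.01 -3.4 ] [-0.013 -0.021  0.009] w 0.0597
```

send_rows([
  {"offset": [5, 0, 0], "turn": 0},
  {"offset": [9, 0, 0], "turn": 0},
  {"offset": [9, 0, 0], "turn": 0},
  {"offset": [9, 0, 0], "turn": 0},
  {"offset": [9, 0, 0], "turn": 0},
  {"offset": [9, 0, 0], "turn": 0},
  {"offset": [9, 0, 0], "turn": 0},
  {"offset": [9, 0, 0], "turn": 0},
])

```text
t: 6.0
eef_pos: [0.5745, 0.1861, 0.2811]
ee_rot: [-3.141, -0.0, 0.04]
force: [-0.4, -0.5, -3.3]
width: 0.0601
```

```bash
python3 m.py
```

```text
6.0 [0.5745 0.1861 0.2811] [-0.42 -0.53 -3.25] [-0.058  0.02   0.012] w 0.0601
```

send_rows([
  {"offset": [-5, 0, 0], "turn": 0},
  {"offset": [-9, 0, 0], "turn": 0},
  {"offset": [-9, 0, 0], "turn": 0},
  {"offset": [-9, 0, 0], "turn": 0},
  {"offset": [-9, 0, 0], "turn": 0},
  {"offset": [-9, 0, 0], "turn": 0},
  {"offset": [-9, 0, 0], "turn": 0},
  {"offset": [-9, 0, 0], "turn": 0},
])

```text
t: 6.8
eef_pos: [0.4854, 0.1824, 0.2804]
ee_rot: [3.141, 0.0, 0.039]
force: [-0.1, 0.2, -2.9]
width: 0.0599
```

```bash
python3 m.py; python3 - <<'E'
from h import *
print(go(.4856,.1825,.193,2.3))
E
```

```text
6.8 [0.4854 0.1824 0.2804] [-0.12  0.16 -2.86] [-0.059  0.002 -0.05 ] w 0.0599
(array([ 0.02, -0.01,  8.74]), -0.05)
```

send_rows([
  {"offset": [0, 0, 4], "turn": 0},
  {"offset": [0, 0, 7], "turn": 0},
  {"offset": [0, 0, 8.2], "turn": 0},
  {"offset": [0, 0, 8.6], "turn": 0},
  {"offset": [0, 0, 8.8], "turn": 0},
  {"offset": [0, 0, 8.9], "turn": 0},
  {"offset": [0, 0, 8.9], "turn": 0},
  {"offset": [0, 0, 8.9], "turn": 0},
])

```text
t: 7.6
eef_pos: [0.4853, 0.1827, 0.1926]
ee_rot: [-3.141, -0.001, 0.04]
force: [0.1, 0.1, -3.2]
width: 0.0601
```

send_rows([
  {"offset": [0, 0, 0], "turn": 0},
  {"offset": [0, 0, 0], "turn": 0},
  {"offset": [0, 0, 0], "turn": 0},
  {"offset": [0, 0, 0], "turn": 0},
  {"offset": [0, 0, 0], "turn": 0},
], hand=1)

```text
t: 8.1
eef_pos: [0.485, 0.1825, 0.1918]
ee_rot: [-3.141, -0.0, 0.04]
force: [0.2, 0.3, 0.2]
width: 0.087
```

send_rows([
  {"offset": [0, 0, -3], "turn": 0},
  {"offset": [0, 0, -7], "turn": 0},
  {"offset": [0, 0, -11.5], "turn": 0},
  {"offset": [0, 4, -11.5], "turn": 0},
  {"offset": [0, 9, -11.5], "turn": 0},
  {"offset": [0, 14, -11.5], "turn": 0},
  {"offset": [0, 17, -11.5], "turn": 0},
  {"offset": [0, 19, -11.5], "turn": 0},
])

```text
t: 8.9
eef_pos: [0.4922, -0.0096, 0.3068]
ee_rot: [-3.142, -0.0, 0.038]
force: [-0.0, -1.1, 0.3]
width: 0.0878
```

```bash
python3 m.py; python3 - <<'E'
from h import *
f=grab_frame("top")
for t in tins(f): print(t)
f=grab_frame("wrist")
for t in tins(f): print("w",t)
print(go(.487,-.0105,.192,2.2))
E
```

```text
8.9 [ 0.4922 -0.0096  0.3068] [-0.   -1.11  0.26] [-0.048 -0.055 -0.022] w 0.0878
(array([0.5301, 0.1879]), array([532.5, 186. ]), array([23., 63.]), 'yaw', -72.5, -78.9, 131)
(array([ 0.4426, -0.0157]), array([441.8, -13. ]), array([18., 59.]), 'yaw', -82.1, -82.7, 123)
(array([ 0.5078, -0.1731]), array([ 508.2, -173.7]), array([106.,  61.]), 'yaw', 2.3, 2.9, 865)
w (array([0.5091, 0.1752]), array([509.3, 179.2]), array([54., 63.]), 'yaw', -2.3, -8.6, 5452)
w (array([ 0.5017, -0.008 ]), array([499.2,  -8.1]), array([82., 60.]), 'yaw', 2.2, 2.2, 7835)
w (array([ 0.5271, -0.1674]), array([ 524.7, -170.5]), array([71., 61.]), 'yaw', 2.2, -1.1, 7577)
(array([-0.53,  0.08, 11.46]), -0.08)
```

send_rows([
  {"offset": [-0.5, 0, 4], "turn": 0},
  {"offset": [-0.5, 0, 8], "turn": 0},
  {"offset": [-0.5, 0, 10.5], "turn": 0},
  {"offset": [-0.5, 0, 11.4], "turn": 0},
  {"offset": [-0.5, 0, 11.4], "turn": 0},
  {"offset": [-0.5, 0, 11.4], "turn": 0},
])

```text
t: 9.6
eef_pos: [0.4883, -0.0071, 0.1936]
ee_rot: [-3.141, -0.001, 0.041]
force: [1.1, 0.3, 0.1]
width: 0.0879
```

send_rows([
  {"offset": [0, 0, 0], "turn": 0},
  {"offset": [0, 0, 0], "turn": 0},
  {"offset": [0, 0, 0], "turn": 0},
  {"offset": [0, 0, 0], "turn": 0},
  {"offset": [0, 0, 0], "turn": 0},
  {"offset": [0, 0, 0], "turn": 0},
], hand=-1, squeeze=40)

```text
t: 10.2
eef_pos: [0.4877, -0.008, 0.1933]
ee_rot: [3.141, -0.001, 0.04]
force: [-1.2, -4.0, 5.6]
width: 0.0594
```

send_rows([
  {"offset": [0, 0, -2], "turn": 0},
  {"offset": [0, 0, -5], "turn": 0},
  {"offset": [0, 0, -8], "turn": 0},
  {"offset": [0, 0, -9], "turn": 0},
  {"offset": [0, 0, -9], "turn": 0},
  {"offset": [0, 0, -9], "turn": 0},
  {"offset": [0, 0, -9], "turn": 0},
])

```text
t: 10.9
eef_pos: [0.4868, -0.0078, 0.2809]
ee_rot: [3.141, 0.003, 0.039]
force: [0.3, 0.2, -5.8]
width: 0.0601
```

```bash
python3 m.py
```

```text
10.9 [ 0.4868 -0.0078  0.2809] [ 0.29  0.24 -5.77] [-0.048  0.032 -0.005] w 0.0601
```

send_rows([
  {"offset": [4, 0, 0], "turn": 0},
  {"offset": [8, 0, 0], "turn": 0},
  {"offset": [8, 0, 0], "turn": 0},
  {"offset": [8, 0, 0], "turn": 0},
  {"offset": [8, 0, 0], "turn": 0},
  {"offset": [8, 0, 0], "turn": 0},
  {"offset": [8, 0, 0], "turn": 0},
  {"offset": [8, 0, 0], "turn": 0},
])

```text
t: 11.7
eef_pos: [0.5672, -0.0044, 0.2829]
ee_rot: [-3.141, -0.0, 0.04]
force: [-0.1, 0.1, -5.7]
width: 0.0596
```

```bash
python3 m.py
```

```text
11.7 [ 0.5672 -0.0044  0.2829] [-0.05  0.09 -5.75] [-0.042 -0.012  0.011] w 0.0596
```

send_rows([
  {"offset": [-4, 0, 0], "turn": 0},
  {"offset": [-8, 0, 0], "turn": 0},
  {"offset": [-8, 0, 0], "turn": 0},
  {"offset": [-8, 0, 0], "turn": 0},
  {"offset": [-8, 0, 0], "turn": 0},
  {"offset": [-8, 0, 0], "turn": 0},
  {"offset": [-8, 0, 0], "turn": 0},
  {"offset": [-8, 0, 0], "turn": 0},
])

```text
t: 12.5
eef_pos: [0.4879, -0.0076, 0.2825]
ee_rot: [3.141, 0.0, 0.04]
force: [0.2, 0.1, -6.9]
width: 0.0598
```

```bash
python3 m.py
```

```text
12.5 [ 0.4879 -0.0076  0.2825] [ 0.24  0.05 -6.91] [-0.052 -0.008 -0.013] w 0.0598
```

send_rows([
  {"offset": [5, 0, 0], "turn": 0},
  {"offset": [9, 0, 0], "turn": 0},
  {"offset": [9, 0, 0], "turn": 0},
  {"offset": [9, 0, 0], "turn": 0},
  {"offset": [9, 0, 0], "turn": 0},
  {"offset": [9, 0, 0], "turn": 0},
  {"offset": [9, 0, 0], "turn": 0},
  {"offset": [9, 0, 0], "turn": 0},
])

```text
t: 13.3
eef_pos: [0.5772, -0.004, 0.2831]
ee_rot: [-3.141, -0.001, 0.04]
force: [-0.5, -0.6, -5.4]
width: 0.0601
```

```bash
python3 m.py
```

```text
13.3 [ 0.5772 -0.004   0.2831] [-0.46 -0.59 -5.41] [-0.037  0.009  0.001] w 0.0601
```

send_rows([
  {"offset": [-5, 0, 0], "turn": 0},
  {"offset": [-9, 0, 0], "turn": 0},
  {"offset": [-9, 0, 0], "turn": 0},
  {"offset": [-9, 0, 0], "turn": 0},
  {"offset": [-9, 0, 0], "turn": 0},
  {"offset": [-9, 0, 0], "turn": 0},
  {"offset": [-9, 0, 0], "turn": 0},
  {"offset": [-9, 0, 0], "turn": 0},
])

```text
t: 14.1
eef_pos: [0.4879, -0.0076, 0.2824]
ee_rot: [3.141, 0.0, 0.04]
force: [0.4, -0.8, -5.6]
width: 0.0603
```

```bash
python3 m.py; python3 - <<'E'
from h import *
print(go(.4875,-.008,.193,2.3))
E
```

```text
14.1 [ 0.4879 -0.0076  0.2824] [ 0.38 -0.77 -5.59] [-0.076  0.004  0.011] w 0.0603
(array([-0.04,  0.04,  8.94]), -0.03)
```

send_rows([
  {"offset": [0, 0, 4], "turn": 0},
  {"offset": [0, 0, 7], "turn": 0},
  {"offset": [0, 0, 8.2], "turn": 0},
  {"offset": [0, 0, 8.7], "turn": 0},
  {"offset": [0, 0, 8.9], "turn": 0},
  {"offset": [0, 0, 9], "turn": 0},
  {"offset": [0, 0, 9], "turn": 0},
  {"offset": [0, 0, 9], "turn": 0},
])

```text
t: 14.9
eef_pos: [0.488, -0.0074, 0.1934]
ee_rot: [-3.141, -0.002, 0.04]
force: [-0.4, -0.8, -5.7]
width: 0.0599
```

send_rows([
  {"offset": [0, 0, 0], "turn": 0},
  {"offset": [0, 0, 0], "turn": 0},
  {"offset": [0, 0, 0], "turn": 0},
  {"offset": [0, 0, 0], "turn": 0},
  {"offset": [0, 0, 0], "turn": 0},
], hand=1)

```text
t: 15.4
eef_pos: [0.4877, -0.0076, 0.1928]
ee_rot: [-3.142, -0.0, 0.04]
force: [-0.1, 0.1, -0.5]
width: 0.0863
```

send_rows([
  {"offset": [0, 0, -3], "turn": 0},
  {"offset": [0, 0, -7], "turn": 0},
  {"offset": [0, 0, -11.5], "turn": 0},
  {"offset": [0.5, 4, -11.5], "turn": 0},
  {"offset": [1, 9, -11.5], "turn": 0},
  {"offset": [1.5, 14, -11.5], "turn": 0},
  {"offset": [1.5, 16.3, -11.5], "turn": 0},
  {"offset": [1.5, 16.3, -11.5], "turn": 0},
])

```text
t: 16.2
eef_pos: [0.5089, -0.1725, 0.3073]
ee_rot: [3.141, 0.001, 0.036]
force: [0.1, -0.1, -1.1]
width: 0.088
```

```bash
python3 m.py; python3 - <<'E'
from h import *
f=grab_frame("top")
for t in tins(f): print(t)
f=grab_frame("wrist")
for t in tins(f): print("w",t)
print(go(.508,-.1715,.192,2.2))
E
```

```text
16.2 [ 0.5089 -0.1725  0.3073] [ 0.14 -0.07 -1.11] [0.03  0.003 0.018] w 0.088
(array([0.486 , 0.1817]), array([486.6, 182.3]), array([106.,  61.]), 'yaw', 2.2, 2.3, 863)
(array([ 0.4671, -0.1732]), array([ 467.7, -174.7]), array([60., 25.]), 'yaw', 88.5, 88.1, 196)
w (array([ 0.519, -0.008]), array([516.8,  -4.9]), array([47., 61.]), 'yaw', -87.7, -89.9, 4749)
w (array([ 0.5204, -0.1712]), array([ 517.7, -171.4]), array([86., 60.]), 'yaw', 2.1, 2.2, 8201)
(array([-0.08,  0.11, 11.54]), -0.02)
```

Tin 1 is back within 1 mm. Now the third tin.

send_rows([
  {"offset": [-0.1, 0, 4], "turn": 0},
  {"offset": [-0.1, 0, 8], "turn": 0},
  {"offset": [-0.1, 0, 10.5], "turn": 0},
  {"offset": [-0.1, 0, 11.4], "turn": 0},
  {"offset": [-0.1, 0, 11.5], "turn": 0},
  {"offset": [-0.1, 0, 11.5], "turn": 0},
])

```text
t: 16.9
eef_pos: [0.5088, -0.1694, 0.1937]
ee_rot: [3.141, -0.001, 0.041]
force: [-0.3, 0.2, 0.1]
width: 0.0875
```

send_rows([
  {"offset": [0, 0, 0], "turn": 0},
  {"offset": [0, 0, 0], "turn": 0},
  {"offset": [0, 0, 0], "turn": 0},
  {"offset": [0, 0, 0], "turn": 0},
  {"offset": [0, 0, 0], "turn": 0},
  {"offset": [0, 0, 0], "turn": 0},
], hand=-1, squeeze=50)

```text
t: 17.5
eef_pos: [0.5084, -0.1703, 0.1934]
ee_rot: [3.141, -0.001, 0.04]
force: [0.1, -3.4, 6.2]
width: 0.06
```

send_rows([
  {"offset": [0, 0, -2], "turn": 0},
  {"offset": [0, 0, -5], "turn": 0},
  {"offset": [0, 0, -8], "turn": 0},
  {"offset": [0, 0, -9], "turn": 0},
  {"offset": [0, 0, -9], "turn": 0},
  {"offset": [0, 0, -9], "turn": 0},
  {"offset": [0, 0, -9], "turn": 0},
])

```text
t: 18.2
eef_pos: [0.5073, -0.1699, 0.2807]
ee_rot: [-3.141, 0.003, 0.039]
force: [-0.2, 0.7, -4.9]
width: 0.0601
```

```bash
python3 m.py
```

```text
18.2 [ 0.5073 -0.1699  0.2807] [-0.23  0.7  -4.89] [ 0.002 -0.088 -0.005] w 0.0601
```

send_rows([
  {"offset": [4, 0, 0], "turn": 0},
  {"offset": [8, 0, 0], "turn": 0},
  {"offset": [8, 0, 0], "turn": 0},
  {"offset": [8, 0, 0], "turn": 0},
  {"offset": [8, 0, 0], "turn": 0},
  {"offset": [8, 0, 0], "turn": 0},
  {"offset": [8, 0, 0], "turn": 0},
  {"offset": [8, 0, 0], "turn": 0},
])

```text
t: 19.0
eef_pos: [0.5876, -0.1668, 0.2829]
ee_rot: [-3.142, -0.0, 0.04]
force: [0.5, -0.7, -4.5]
width: 0.0598
```

```bash
python3 m.py
```

```text
19.0 [ 0.5876 -0.1668  0.2829] [ 0.51 -0.67 -4.52] [-0.024  0.043  0.011] w 0.0598
```

send_rows([
  {"offset": [-4, 0, 0], "turn": 0},
  {"offset": [-8, 0, 0], "turn": 0},
  {"offset": [-8, 0, 0], "turn": 0},
  {"offset": [-8, 0, 0], "turn": 0},
  {"offset": [-8, 0, 0], "turn": 0},
  {"offset": [-8, 0, 0], "turn": 0},
  {"offset": [-8, 0, 0], "turn": 0},
  {"offset": [-8, 0, 0], "turn": 0},
])

```text
t: 19.8
eef_pos: [0.5085, -0.1699, 0.2824]
ee_rot: [3.142, 0.0, 0.04]
force: [0.0, -0.6, -4.8]
width: 0.0597
```

```bash
python3 m.py
```

```text
19.8 [ 0.5085 -0.1699  0.2824] [ 0.03 -0.56 -4.76] [-0.047 -0.036  0.007] w 0.0597
```

send_rows([
  {"offset": [5, 0, 0], "turn": 0},
  {"offset": [9, 0, 0], "turn": 0},
  {"offset": [9, 0, 0], "turn": 0},
  {"offset": [9, 0, 0], "turn": 0},
  {"offset": [9, 0, 0], "turn": 0},
  {"offset": [9, 0, 0], "turn": 0},
  {"offset": [9, 0, 0], "turn": 0},
  {"offset": [9, 0, 0], "turn": 0},
])

```text
t: 20.6
eef_pos: [0.5976, -0.1664, 0.283]
ee_rot: [3.142, -0.0, 0.04]
force: [-1.2, -0.2, -5.1]
width: 0.0596
```

```bash
python3 m.py
```

```text
20.6 [ 0.5976 -0.1664  0.283 ] [-1.17 -0.19 -5.09] [ 0.     0.036 -0.003] w 0.0596
```

send_rows([
  {"offset": [-5, 0, 0], "turn": 0},
  {"offset": [-9, 0, 0], "turn": 0},
  {"offset": [-9, 0, 0], "turn": 0},
  {"offset": [-9, 0, 0], "turn": 0},
  {"offset": [-9, 0, 0], "turn": 0},
  {"offset": [-9, 0, 0], "turn": 0},
  {"offset": [-9, 0, 0], "turn": 0},
  {"offset": [-9, 0, 0], "turn": 0},
])

```text
t: 21.4
eef_pos: [0.5085, -0.1699, 0.2824]
ee_rot: [-3.142, 0.0, 0.04]
force: [0.6, 0.1, -4.6]
width: 0.0596
```

```bash
python3 m.py
```

```text
21.4 [ 0.5085 -0.1699  0.2824] [ 0.58  0.15 -4.59] [-0.047 -0.062  0.012] w 0.0596
```

send_rows([
  {"offset": [5, 0, 0], "turn": 0},
  {"offset": [9, 0, 0], "turn": 0},
  {"offset": [9, 0, 0], "turn": 0},
  {"offset": [9, 0, 0], "turn": 0},
  {"offset": [9, 0, 0], "turn": 0},
  {"offset": [9, 0, 0], "turn": 0},
  {"offset": [9, 0, 0], "turn": 0},
  {"offset": [9, 0, 0], "turn": 0},
])

```text
t: 22.2
eef_pos: [0.5977, -0.1664, 0.283]
ee_rot: [3.142, -0.0, 0.04]
force: [-0.4, 0.8, -5.0]
width: 0.0596
```

```bash
python3 m.py; python3 - <<'E'
from h import *
print(go(.679,.1,.315))
E
```

```text
22.2 [ 0.5977 -0.1664  0.283 ] [-0.45  0.84 -5.01] [-0.095  0.022 -0.003] w 0.0596
(array([  9.19, -26.3 ,  -3.19]), None)
```

send_rows([
  {"offset": [1, -3, -2], "turn": 0},
  {"offset": [2.5, -7, -3.2], "turn": 0},
  {"offset": [4, -11, -3.2], "turn": 0},
  {"offset": [5.5, -15, -3.2], "turn": 0},
  {"offset": [7, -19, -3.2], "turn": 0},
  {"offset": [8.2, -23, -3.2], "turn": 0},
  {"offset": [9, -25.5, -3.2], "turn": 0},
  {"offset": [9.2, -26.3, -3.2], "turn": 0},
])

```text
t: 23.0
eef_pos: [0.6799, 0.1031, 0.3145]
ee_rot: [-3.141, -0.001, 0.042]
force: [-0.1, -0.5, -4.5]
width: 0.0598
```

send_rows([
  {"offset": [0, 0, 0], "turn": 0},
  {"offset": [0, 0, 0], "turn": 0},
  {"offset": [0, 0, 0], "turn": 0},
  {"offset": [0, 0, 0], "turn": 0},
  {"offset": [0, 0, 0], "turn": 0},
  {"offset": [0, 0, 0], "turn": 0},
])

```text
t: 23.6
eef_pos: [0.6794, 0.0996, 0.3148]
ee_rot: [-3.141, -0.0, 0.039]
force: [-1.0, -0.3, -4.5]
width: 0.0597
```

```bash
python3 m.py; python3 - <<'E'
from h import *
print(get_state()["ee_rot"])
for n in("top","side"):
    f=grab_frame(n)
    for t in tins(f): print(n,t)
    P=pts(f); hsv=cv2.cvtColor(f["frame"],cv2.COLOR_BGR2HSV); m=(cv2.inRange(hsv,(95,90,40),(130,255,255))>0)&(P[...,2]>.1)
    print("held",m.sum(),np.percentile(P[m],[5,50,95],axis=0).round(3).tolist())
    cv2.imwrite(f"pics/{n}9.png",f["frame"])
a=cv2.imread("pics/side9.png")[60:360,100:480]; cv2.imwrite("pics/v9.png",cv2.resize(a,None,fx=2,fy=2))
E
```

```text
23.6 [0.6794 0.0996 0.3148] [-0.99 -0.33 -4.52] [-0.029  0.03   0.008] w 0.0597
[-3.14149625e+00 -1.72503038e-04  3.91181005e-02]
top (array([0.486 , 0.1816]), array([486.5, 182.1]), array([106.,  61.]), 'yaw', 2.2, 2.5, 865)
top (array([ 0.4873, -0.0078]), array([487.8,  -7.7]), array([106.,  60.]), 'yaw', 2.3, 2.4, 855)
held 2 [[0.424, 0.007, 0.247], [0.544, 0.038, 0.836], [0.664, 0.068, 1.425]]
side (array([0.483 , 0.1761]), array([486.8, 180.1]), array([109.,  66.]), 'yaw', 2.9, 1.6, 467)
side (array([ 0.4837, -0.013 ]), array([488.3,  -9.2]), array([110.,  65.]), 'yaw', 2.0, 1.7, 559)
held 11 [[0.154, -0.358, 0.163], [0.704, 0.122, 0.183], [0.717, 0.125, 0.613]]
```

View pics/v9.png

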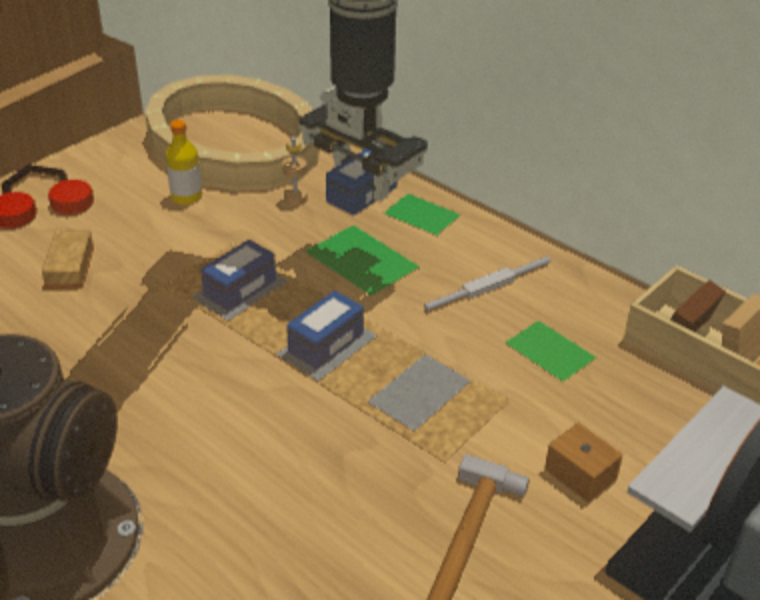

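The picture shows the tin held level at about (350,185), over the large mat at (360,260). Both silent tins stand on their pads at (238,275) and (326,330), and the bystanders haven't moved.

```bash
python3 -c "
from station import *
print(job_done())"
```

```text
the job is handed in; nothing more can be done
None
```

The third tin, on the -y side, is the one that rattles, and I handed the job in with it held over the middle of the large green mat. It took about 24 s of the 72 s.

- **Finding it:** I lifted and shook all three tins along their length. In the third, the moment about the tin's y swung by 0.06 to 0.10 N m with every reversal. That is somewhat under the stated 0.11, and sensor noise is about 0.03. In the first and second tins it changed by 0.02 N m or less over two shakes each, so I took those as silent.
- **Silent tins:** Both stand upright and released on their pads. The top camera puts them within about 1 mm (first) and 3 mm (second) of where they started.
- **Final hold:** The grasp point is at (0.679, 0.100), against a mat centre of about (0.679, 0.098). The tin's centre is about 0.154 m up, and the tool is vertical to within 0.001 rad. The fingers stand 60 mm apart on the tin, with the squeeze set to 50 N and about 4.5 N of load showing at the wrist.
- **Checks that fell short:** A depth check on the held tin found too few blue pixels to use. Its level comes from the tool pose and the last picture. I judged the bystanders from that same picture, where none looked moved; I did not measure them.

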